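# Put the tall battery pack on charge

### The arm

A 6-joint arm with a two-finger parallel gripper is mounted at the origin on the work surface. World frame = base frame: x ahead of the robot, y to its left, z up, the work surface at z = 0. Lengths are in mm, angles in rad, forces in N, time in s.
With the tool pointing down it reaches from about 400 to 925 mm from the base axis. Payload 12.5 kg.
Tool frame: the origin (TCP) lies at the centre of the arm's flange, where the gripper is bolted on; the fingertips stand 190 mm ahead of it and the grasp point (between the pads) lies 171 mm ahead of it; z points along the fingers, y is the line along which they close (so a half turn about z gives the same grasp; the last joint's range is limited). The gripper opens to 95 mm and grips with 3 to 60 N. Pads are 20 mm wide; open, the fingers measure 119 mm over their backs; the gripper's body (75 mm by 180 mm) begins 59 mm behind the grasp point.
Start: joints at [-1.355, 0.491, 1.559, -0, 1.092, -0.106], TCP at [197.691, -592.911, 404.761] pointing down, gripper open.
Joint ranges: [-3.1, 3.1], [-0.84, 2.19], [0.05, 2.79], [-1.13, 4.28], [0.06, 2.93], [-2.69, 2.69]. Speed limits (rad/s): [2.22, 2.22, 2.79, 3.14, 3.14, 3.14].

### API

Orientations are given as [roll, pitch, yaw] about the fixed x, y, z axes, in that order (R = Rz(yaw) Ry(pitch) Rx(roll)).
In Python, from cell import env, read_camera, search_frame, cut_out gives the robot as it stands. The module is installed in compiled form; this text tells all that it offers.
- The arm moves only by the tool move_arm, never from a script. Its argument "commands" is a list of rows, each a list of 3 entries, a list of its own where there are three numbers: the shift along the world's x, y, z normalised to -1 to 1, where 1 is 0.03 m, then the turn about the world's z normalised to -1 to 1, where 1 is 0.08 rad, then the opening, from -1 (shut) to 1 (fully open), so that 0 is half open. A call has 1 to 20 rows; each row shifts and turns the commanded pose from where the row before left it; what a row does not reach is not made up. A row lasts 1/12 s, in which the tool goes at most 41.7 mm and 7.16 degrees, less where a joint would pass 70% of its speed; a pose out of reach is approached as far as the arm can. A call with a number of a shift or a turn outside -1 to 1 is refused whole. A call with a gripper value outside its range is refused whole. The fingers move at their own pace and stop on an object; the grip force is fixed at half the most. Time passes only in rows, so rows that do not move let the fingers close. It gives the time, the measured TCP pose, the force, the opening and the grip force at its end, in the units of the state.
- env.state(): the state, without advancing time (a new reading comes with each control period).
- read_camera(name): name is "scene" or "top"; returns a dict with "image" (400x640x3 uint8, red, green, blue), "fx", "fy", "cx", "cy" (pixels), "rvec" (rotation vector, rad) and "tvec" (3), from world to camera coordinates, as OpenCV has them. Camera axes: x right, y down, z forward; pixel columns grow to the right and rows downward; lengths in mm; the calibration is good to about 2 mm. A picture is of the moment at which its call begins. There is no depth.
- env.job_done(): hands the job in; it is judged then, once.
Trained networks look in a picture, given as the dict that the camera call returned (one of the last four; its "shot" number tells which), for a name from the list of things; names that differ only in an ending like _2 or _b are one class to them, and where a whole thing is asked for, a point or a joint stands for the part that bears it (a point fixed in the world has none). Each returns a list of dicts, best first, with "confidence" (0 to 1); they miss things now and then, are a little off and sometimes report something else, mostly with a low value. They report only what shows in the picture. A call takes as long as a camera call. They do not tell look-alikes from the thing itself.
- search_frame(thing, picture): "at" ([column, row] in pixels, amid what is visible of it).
- cut_out(thing, picture): "region" (400x640 bool, what is visible of it) and "at" ([column, row] in pixels, amid what is visible of it).
The state is a dict: "t": time; "joints": joint angles; "qvel": joint speeds; "tau": joint torques, N m; "eef_pos": TCP position; "tcp_rot": TCP orientation; "ft_force": force on the tool from outside, world axes, zero at the start; "moment": the same for the moment, N m; "opening": opening from 0.0 (shut) to 1.0 (fully open); "grip_force": force on a finger pad.
Only numpy, scipy, OpenCV 4.12 (cv2) and the standard library are available. Lean on these libraries where they do the work, as an engineer would, in place of code of your own. Each camera call takes 0.05 s, during which the arm holds its last target. There are 200 camera calls.

### The job

Take the taller of the two battery packs out of the plywood rack and stand it upright on the rubber bench mat, letting go of it there so that you can take hold of it by its broad sides. Then lower it into the charger, between the two tall cheeks, fully home on the seat and squarely in line with it, and let go. Do not drop it, and leave the small pack in the rack.

Things in the scene. Friction and masses are not known exactly. Their poses are not given: they have to be found in the camera images.
- pack_mid (a point): centre of the tall battery pack, a grey block with black bands, 60 (its x) x 40 (its y) x 62 mm tall (z), 0.3 kg. It starts upright in one of two bays of a fixed plywood rack, on a floor 8 mm thick that sticks out 15 mm past its ends. Walls as high as its top stand about 6 mm off its broad (+-y) sides, so there only its ends (60 mm, along x) can be gripped. Bays are 60 mm apart along y.
- small_pack_mid (a point): centre of the small battery pack, same look but 44 mm along its x, 40 mm along its y, only 34 mm tall. It stands in the rack's other bay and stays there.
- charger_seat (a point): centre of the seat of the charger, a fixed black block 110 (x) x 84 mm (y), z up. Seat 30 mm above the bench, in a recess 74 (x) x 60 mm (y). The pack's x goes along the charger's, either way. Grey cheeks at the +-x ends rise 62 mm above the seat, as high as the pack, too close for fingers; the +-y sides have only 6 mm lips, free for fingers. Fully home, the pack's centre is 31 mm above the seat.
- mat_top (a point): centre of the top of a square black rubber mat, 180 x 180 mm, 4 mm thick, fixed on the bench, for putting things down on; nothing stands on it. Its x and y axes run along its edges.
Mind the look-alikes: they are no part of the job. What is shaped like the part that bears pack_mid but green or pink is not meant.

How it is judged:
By the outcome, as a careful person would: the job done as asked, in the order asked, and still so for the second after the job is handed in, with the robot touching nothing.
It also fails if it takes over 64 s, if anything falls off the work surface, if the arm or the gripper's body presses on something with over 40 N, if the wrist force passes 120 N, or if a joint passes its speed limit or range.

## Working session

There is one attempt and no reset: what is moved stays moved. The work goes in short steps, Python scripts to look and compute and a tool call to move; the robot and the scene stay as the last step left them, time stands still between calls to the robot, and variables do not carry over. Pictures are saved under pics/ and viewed, at most 10 in all, crops included, and the job is handed in when it is done.

Besides the shell and the picture viewer there is one more tool, called after "Emit:" as name(argument=value, ...), one argument or row to a line, values as JSON. move_arm: Moves the arm, as the interface text tells. Its arguments: {"type":"object","properties":{"commands":{"type":"array","items":{"type":"array"}}},"required":["commands"]}

```bash
mkdir -p pics
cat > h.py <<'E'
import numpy as np, cv2
from cell import env, read_camera, search_frame, cut_out
def cam(p):
    R=cv2.Rodrigues(np.array(p["rvec"],float))[0]; t=np.array(p["tvec"],float).ravel()
    return R,t
def back(p,uv,z):
    R,t=cam(p); uv=np.atleast_2d(uv).astype(float)
    d=np.c_[(uv[:,0]-p["cx"])/p["fx"],(uv[:,1]-p["cy"])/p["fy"],np.ones(len(uv))]@R
    o=-R.T@t
    return o+d*((z-o[2])/d[:,2])[:,None]
def proj(p,X):
    R,t=cam(p); c=np.atleast_2d(X)@R.T+t
    return np.c_[c[:,0]/c[:,2]*p["fx"]+p["cx"],c[:,1]/c[:,2]*p["fy"]+p["cy"]]
def save(p,n): cv2.imwrite("pics/"+n,p["image"][:,:,::-1])
E
python3 - <<'E'
from h import *
s=env.state();print(s["t"],s["eef_pos"],s["tcp_rot"],s["opening"],s["ft_force"])
for n in("scene","top"):
    p=read_camera(n);save(p,n+"0.png");R,t=cam(p);print(n,-R.T@t,p["fx"])
    for th in("pack_mid","small_pack_mid","charger_seat","mat_top"):
        for r in search_frame(th,p)[:4]: print(th,np.round(r["at"]),round(r["confidence"],2),back(p,r["at"],20).round())
E
```

```text
0.0 [ 197.70350057 -592.85917471  404.15910486] [-3.14047000e+00 -1.36684428e-04  3.21799691e-01] 0.9966312839444074 [ 0.90167258  0.50961944 -0.23510967]
scene [984.81279459 606.4118236  627.76750732] 391.12891507687414
pack_mid [291. 152.] 0.86 [[ 353. -317.   20.]]
pack_mid [258. 163.] 0.82 [[ 472. -327.   20.]]
pack_mid [209. 178.] 0.82 [[ 631. -342.   20.]]
pack_mid [302. 177.] 0.77 [[ 420. -172.   20.]]
small_pack_mid [241. 165.] 0.51 [[ 521. -348.   20.]]
charger_seat [387. 298.] 0.91 [[558. 290.  20.]]
mat_top [288. 239.] 0.83 [[607.  21.  20.]]
top [4.81207556e+02 7.70401664e-01 1.02976088e+03] 477.70849525532617
pack_mid [475. 144.] 0.85 [[ 636. -311.   20.]]
pack_mid [398. 247.] 0.81 [[ 416. -152.   20.]]
pack_mid [426. 129.] 0.69 [[ 667. -207.   20.]]
pack_mid [459. 212.] 0.67 [[ 493. -280.   20.]]
small_pack_mid [483. 195.] 0.88 [[ 530. -330.   20.]]
charger_seat [187. 165.] 0.85 [[577. 298.  20.]]
mat_top [323. 162.] 0.59 [[592.  10.  20.]]
```

View pics/scene0.png

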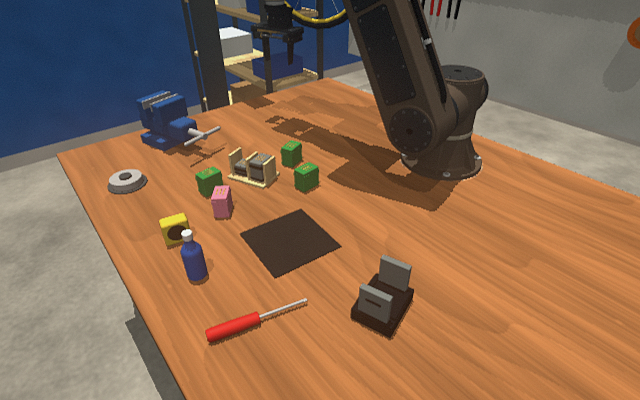

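View pics/top0.png

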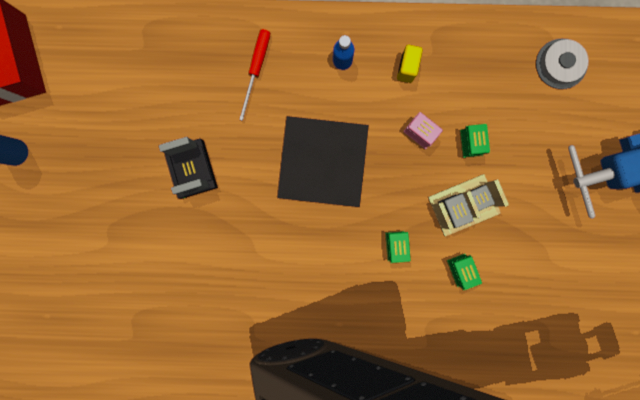

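The top view shows the rack at about (468,205) with the tall pack near (459,210) and the small one near (483,198). The charger is at (188,167) and the mat at (323,162). Green and pink blocks are decoys. Next I'll zoom in.

Run:
```python
from h import *
p=read_camera("top");q=read_camera("scene")
def crop(p,x,y,w,h,f): return cv2.resize(p["image"][y:y+h,x:x+w,::-1],None,fx=f,fy=f,interpolation=cv2.INTER_CUBIC)
a=crop(p,420,165,100,75,4);b=crop(p,140,130,100,75,4);c=crop(q,215,135,100,75,4);d=crop(q,335,245,100,75,4)
cv2.imwrite("pics/z.png",np.vstack([np.hstack([a,b]),np.hstack([c,d])]))
np.save("top0.npy",p["image"])
for n in ("pack_mid","small_pack_mid","charger_seat","mat_top"):
    for r in cut_out(n,p)[:6]:
        m=r["region"].astype(np.uint8);(c0,wh,an)=cv2.minAreaRect(cv2.findNonZero(m));
        bx=cv2.boxPoints((c0,wh,an)); print(n,np.round(r["at"]),round(r["confidence"],2),m.sum(),bx.round(1).tolist())
        if n=="mat_top": print(back(p,bx,4).round(1))
```

```text
pack_mid [424. 130.] 0.91 734 [[402.8999938964844, 131.39999389648438], [418.5, 111.4000015258789], [442.3999938964844, 130.0], [426.79998779296875, 150.0]]
pack_mid [466. 271.] 0.81 826 [[446.20001220703125, 260.5], [470.0, 251.0], [482.79998779296875, 283.1000061035156], [459.0, 292.6000061035156]]
pack_mid [458. 209.] 0.8 667 [[439.3999938964844, 200.60000610351562], [460.29998779296875, 191.10000610351562], [473.70001220703125, 220.39999389648438], [452.70001220703125, 230.0]]
pack_mid [400. 250.] 0.76 774 [[383.70001220703125, 231.60000610351562], [408.3999938964844, 229.60000610351562], [411.1000061035156, 262.6000061035156], [386.3999938964844, 264.6000061035156]]
pack_mid [476. 144.] 0.67 874 [[458.79998779296875, 125.5999984741211], [486.79998779296875, 122.80000305175781], [490.0, 155.1999969482422], [462.0, 158.0]]
small_pack_mid [483. 194.] 0.83 399 [[469.1000061035156, 190.5], [485.6000061035156, 183.39999389648438], [494.5, 204.10000610351562], [477.8999938964844, 211.1999969482422]]
charger_seat [187. 166.] 0.74 2431 [[158.10000610351562, 145.0], [201.60000610351562, 132.3000030517578], [218.0, 188.5], [174.60000610351562, 201.1999969482422]]
mat_top [321. 160.] 0.94 6904 [[276.20001220703125, 198.39999389648438], [285.3999938964844, 115.69999694824219], [369.1000061035156, 125.0], [359.8999938964844, 207.6999969482422]]
[[512.3 108.2   4. ]
 [691.4  93.3   4. ]
 [675.3 -87.9   4. ]
 [496.7 -72.1   4. ]]
```

View pics/z.png

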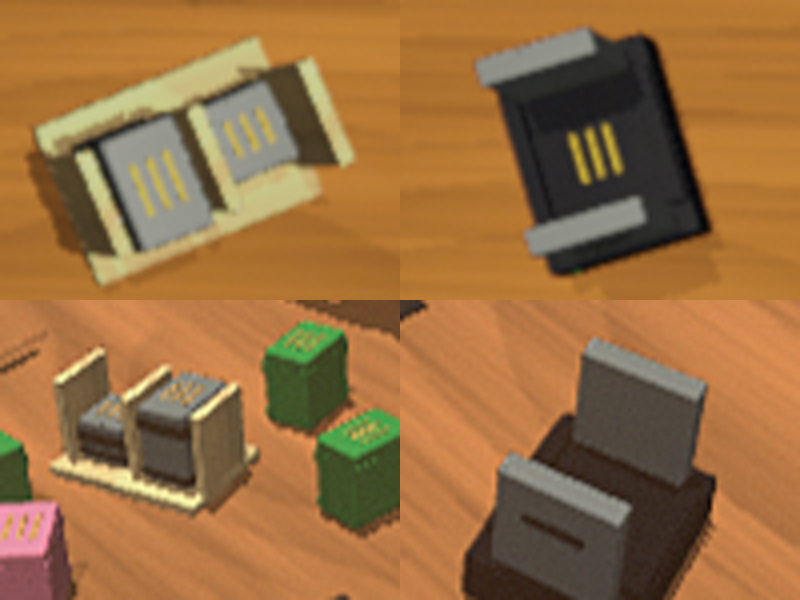

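Lower left confirms it: the tall pack is the bay nearer the mat and the robot, and the small pack is in the other bay. I'll fit poses to the corners I read off the image.

```bash
cat > fit.py <<'E'
from h import *
from scipy.optimize import least_squares
def px(pts,ox,oy,f=4): return (np.array(pts,float)+.5)/f-.5+[ox,oy]
def R2(a): return np.array([[np.cos(a),-np.sin(a)],[np.sin(a),np.cos(a)]])
def place(v,loc,z): return np.c_[np.asarray(loc)@R2(v[2]).T+v[:2],np.full(len(loc),z)]
E
python3 - <<'E'
from fit import *
p=read_camera("top");q=read_camera("scene")
d=lambda a,b,z:(lambda w:(w.round(1).tolist(),np.degrees(np.arctan2(*(w[1]-w[0])[1::-1])).round(1)))(back(p,px([a,b],420,165),z)[:,:2])
print("pack sides",d((103,140),(135,252),70),d((182,115),(213,222),70),"ends",d((103,140),(182,115),70),d((135,252),(213,222),70))
print("floor",d((35,128),(262,38),8),d((100,285),(322,190),8))
print("walls",d((97,150),(132,250),70),d((190,105),(225,210),70),d((300,60),(340,165),70),d((315,58),(353,155),70))
# pack
obs=px([(103,140),(182,115),(213,222),(135,252)],420,165)
loc=[(30,20),(30,-20),(-30,-20),(-30,20)]
r=least_squares(lambda v:(proj(p,place(v,loc,70))-obs).ravel(),[493,-260,.2]);print("pack",r.x,np.degrees(r.x[2]),r.fun.reshape(-1,2).round(1).tolist())
# charger
ot=px([(75,70),(192,28),(200,45),(83,88),(125,237),(240,197),(247,220),(135,255)],140,130)
os_=px([(98,167),(107,155),(230,203),(222,222),(190,40),(183,52),(302,96),(307,83)],335,245)
def pts(v):
    i,t,w=v[3:]; return (place(v,[(i+t,w),(i+t,-w),(i,-w),(i,w),(-i,w),(-i,-w),(-i-t,-w),(-i-t,w)],92))
for nm,wt,ws in (("both",1,1),("top",1,0)):
    # scene camera near cheek= +y? order solved by nearest matching
    def f(v):
        P=pts(v);a=(proj(p,P)-ot).ravel()*wt
        S=proj(q,P);D=S[None]-os_[:,None];k=(D**2).sum(2).argmin(1);b=D[range(8),k].ravel()*ws
        return np.r_[a,b]
    r=least_squares(f,[577,298,.25,37,9,30],loss="soft_l1");print(nm,r.x.round(2),np.degrees(r.x[2]).round(1));print(f(r.x).reshape(-1,2).round(1).tolist())
E
```

```text
pack sides ([[516.1, -238.2], [460.4, -255.1]], np.float64(-163.1)) ([[529.6, -277.4], [476.4, -293.7]], np.float64(-163.0)) ends ([[516.1, -238.2], [529.6, -277.4]], np.float64(-71.0)) ([[460.4, -255.1], [476.4, -293.7]], np.float64(-67.6))
floor ([[523.8, -217.3], [574.9, -337.3]], np.float64(-67.0)) ([[441.1, -253.4], [494.5, -370.3]], np.float64(-65.4))
walls ([[511.0, -235.3], [461.4, -253.6]], np.float64(-159.7)) ([[534.7, -281.4], [482.5, -299.6]], np.float64(-160.7)) ([[558.6, -335.9], [506.4, -356.6]], np.float64(-158.4)) ([[559.8, -343.4], [511.6, -363.0]], np.float64(-157.8))
pack [ 4.95602385e+02 -2.66113515e+02  3.17421275e-01] 18.186899371978548 [[-0.2, -0.9], [-0.8, -0.4], [0.3, 1.5], [0.7, -0.2]]
both [5.7088e+02 2.9010e+02 3.3000e-01 3.8980e+01 1.0050e+01 2.9880e+01] 18.7
[[0.4, -1.2], [0.0, 0.3], [-0.5, 0.8], [-0.1, -0.9], [0.8, -0.6], [0.9, 0.4], [0.6, -0.5], [-0.3, -0.2], [0.4, -0.1], [0.7, -0.6], [0.7, 1.1], [0.3, 0.2], [0.4, -0.6], [-0.1, -0.5], [-0.6, 0.3], [0.1, 0.3]]
top [5.7034e+02 2.9053e+02 3.3000e-01 3.8480e+01 1.0470e+01 3.0090e+01] 18.9
[[0.1, -0.8], [-0.2, 0.5], [-0.6, 1.3], [-0.4, -0.3], [0.4, -0.5], [0.8, 0.4], [0.6, -0.3], [-0.6, 0.1], [0.0, -0.0], [0.0, -0.0], [0.0, 0.0], [0.0, 0.0], [0.0, -0.0], [0.0, -0.0], [-0.0, 0.0], [0.0, 0.0]]
```

Emit:
move_arm(
  commands=[
    [[0.496,0.545,0],1,1],
    [[0.496,0.545,0],1,1],
    [[0.496,0.545,0],1,1],
    [[0.496,0.545,0],1,1],
    [[0.496,0.545,0],1,1],
    [[0.496,0.545,0],1,1],
    [[0.496,0.545,0],1,1],
    [[0.496,0.545,0],1,1],
    [[0.496,0.545,0],1,1],
    [[0.496,0.545,0],1,1],
    [[0.496,0.545,0],1,1],
    [[0.496,0.545,0],1,1],
    [[0.496,0.545,0],1,1],
    [[0.496,0.545,0],1,1],
    [[0.496,0.545,0],1,1],
    [[0.496,0.545,0],1,1],
    [[0.496,0.545,0],1,1],
    [[0.496,0.545,0],1,1],
    [[0.496,0.545,0],1,1],
    [[0.496,0.545,0],1,1],
  ],
)

```text
t: 2.57
eef_pos: [495.9, -265.0, 404.9]
tcp_rot: [3.141, 0.0, 1.926]
ft_force: [0.2, -0.1, 0.8]
opening: 1.002
grip_force: 0.0
```

Emit:
move_arm(
  commands=[
    [[0,0,-0.6],0,1],
    [[0,0,-0.6],0,1],
    [[0,0,-0.6],0,1],
    [[0,0,-0.6],0,1],
    [[0,0,-0.6],0,1],
    [[0,0,0],0,1],
    [[0,0,0],0,1],
    [[0,0,0],0,1],
  ],
)

```text
t: 3.23
eef_pos: [495.5, -266.1, 315.7]
tcp_rot: [3.141, 0.001, 1.922]
ft_force: [-0.4, 0.1, 0.2]
opening: 1.0
grip_force: 0.0
```

Run:
```python
from h import *
p=read_camera("top");q=read_camera("scene")
def crop(p,x,y,w,h,f): return cv2.resize(p["image"][y:y+h,x:x+w,::-1],None,fx=f,fy=f,interpolation=cv2.INTER_CUBIC)
cv2.imwrite("pics/z2.png",np.hstack([crop(p,410,150,110,100,3.6),crop(q,205,90,110,100,3.6)]))
```

```text
(no output)
```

View pics/z2.png

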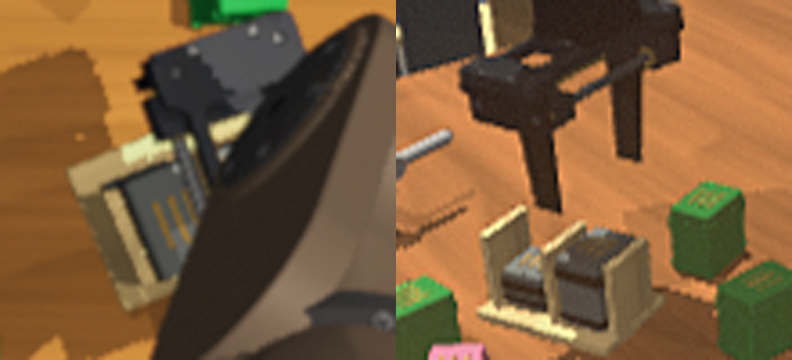

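The scene crop shows the open fingers above the rack, near tip (547,208) and far tip (628,158). I'll check them against the calibration.

Run:
```python
from h import *
q=read_camera("scene")
c=lambda X:((proj(q,X)-[205,90])*3.6+[396,0]).round().tolist()
u=np.array([np.cos(.351),np.sin(.351),0])
C=np.array([495.5,-266,0])
print("tips",c([C+53*u+[0,0,125],C-53*u+[0,0,125]]))
n=np.array([-u[1],u[0],0])
print("packtop",c([C+a*30*u+b*20*n+[0,0,70] for a in(1,-1) for b in (1,-1)]))
```

```text
tips [[546.0, 213.0], [630.0, 158.0]]
packtop [[592.0, 269.0], [552.0, 256.0], [638.0, 236.0], [599.0, 225.0]]
```

Emit:
move_arm(
  commands=[
    [[0,0,-0.4],0,1],
    [[0,0,-0.4],0,1],
    [[0,0,-0.4],0,1],
    [[0,0,-0.4],0,1],
    [[0,0,-0.4],0,1],
    [[0,0,-0.4],0,1],
    [[0,0,-0.4],0,1],
    [[0,0,-0.4],0,1],
    [[0,0,0],0,1],
    [[0,0,0],0,1],
  ],
)

```text
t: 4.22
eef_pos: [495.4, -266.0, 219.1]
tcp_rot: [3.142, -0.0, 1.922]
ft_force: [-0.1, -0.0, 0.6]
opening: 0.999
grip_force: 0.0
```

Emit:
move_arm(
  commands=[
    [[0,0,0],0,0.5],
    [[0,0,0],0,0.4],
    [[0,0,0],0,0.3],
    [[0,0,0],0,0.2],
    [[0,0,0],0,0],
    [[0,0,0],0,-0.5],
    [[0,0,0],0,-1],
    [[0,0,0],0,-1],
    [[0,0,0],0,-1],
    [[0,0,0],0,-1],
  ],
)

```text
t: 5.05
eef_pos: [495.4, -265.9, 219.0]
tcp_rot: [3.141, 0.0, 1.922]
ft_force: [-0.4, 0.6, 5.2]
opening: 0.641
grip_force: 29.5
```

Emit:
move_arm(
  commands=[
    [[0,0,0.15],0,-1],
    [[0,0,0.3],0,-1],
    [[0,0,0.4],0,-1],
    [[0,0,0.4],0,-1],
    [[0,0,0.4],0,-1],
    [[0,0,0.4],0,-1],
    [[0,0,0.4],0,-1],
    [[0,0,0.4],0,-1],
    [[0,0,0.3],0,-1],
    [[0,0,0.2],0,-1],
    [[0,0,0],0,-1],
    [[0,0,0],0,-1],
  ],
)

```text
t: 6.05
eef_pos: [495.2, -265.8, 319.2]
tcp_rot: [3.142, -0.0, 1.922]
ft_force: [0.5, 0.0, -4.0]
opening: 0.642
grip_force: 29.5
```

Emit:
move_arm(
  commands=[
    [[0.1,0.3,0],-0.1,-1],
    [[0.2,0.5,0],-0.1,-1],
    [[0.2,0.575,0],-0.1,-1],
    [[0.2,0.575,0],0,-1],
    [[0.2,0.575,0],0,-1],
    [[0.2,0.575,0],0,-1],
    [[0.2,0.575,0],0,-1],
    [[0.2,0.575,0],0,-1],
    [[0.2,0.575,0],0,-1],
    [[0.2,0.575,0],0,-1],
    [[0.2,0.575,0],0,-1],
    [[0.2,0.575,0],0,-1],
    [[0.2,0.575,0],0,-1],
    [[0.2,0.575,0],0,-1],
    [[0.2,0.575,0],0,-1],
    [[0.2,0.575,0],0,-1],
    [[0.1,0.3,0],0,-1],
    [[0,0,0],0,-1],
    [[0,0,0],0,-1],
  ],
)

```text
t: 7.63
eef_pos: [591.1, 8.9, 318.7]
tcp_rot: [-3.141, -0.0, 1.899]
ft_force: [0.2, -0.2, -3.7]
opening: 0.638
grip_force: 29.5
```

Run:
```python
from h import *
q=read_camera("scene");s=env.state();print(s["eef_pos"],s["tcp_rot"],s["ft_force"],s["opening"],s["grip_force"])
cv2.imwrite("pics/z3.png",cv2.resize(q["image"][60:260,180:400,::-1],None,fx=2.9,fy=2.9,interpolation=cv2.INTER_CUBIC))
```

```text
[591.04453484   8.33421385 318.86617447] [-3.14081013e+00 -1.61512045e-04  1.89794444e+00] [ 0.52935115 -0.26042545 -4.61415997] 0.6355543717670982 29.493726789951324
```

View pics/z3.png

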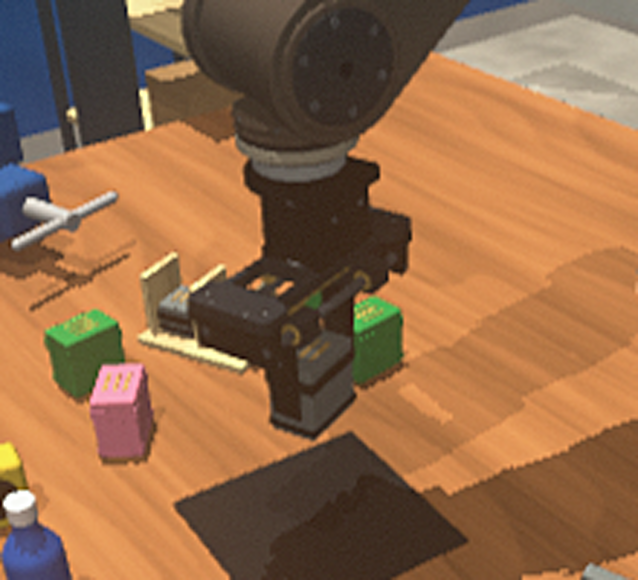

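The pack hangs level in the grip above the mat at around (310,390), and the small pack is still in the rack. Lowering now.

Emit:
move_arm(
  commands=[
    [[0,0,-0.3],0,-1],
    [[0,0,-0.4],0,-1],
    [[0,0,-0.4],0,-1],
    [[0,0,-0.4],0,-1],
    [[0,0,-0.4],0,-1],
    [[0,0,-0.4],0,-1],
    [[0,0,-0.4],0,-1],
    [[0,0,-0.3],0,-1],
    [[0,0,-0.2],0,-1],
    [[0,0,-0.1],0,-1],
    [[0,0,-0.03],0,-1],
    [[0,0,0],0,-1],
    [[0,0,0],0,-1],
  ],
)

```text
t: 8.77
eef_pos: [591.4, 8.6, 219.8]
tcp_rot: [3.141, 0.0, 1.898]
ft_force: [-1.0, -0.1, -2.9]
opening: 0.64
grip_force: 29.5
```

Emit:
move_arm(
  commands=[
    [[0,0,-0.02],0,-1],
    [[0,0,-0.02],0,-1],
    [[0,0,-0.02],0,-1],
    [[0,0,-0.02],0,-1],
    [[0,0,0],0,-1],
    [[0,0,0],0,-1],
  ],
)

```text
t: 9.27
eef_pos: [591.3, 8.6, 217.0]
tcp_rot: [3.142, -0.0, 1.898]
ft_force: [-0.3, 0.2, -3.2]
opening: 0.638
grip_force: 29.5
```

Emit:
move_arm(
  commands=[
    [[0,0,-0.02],0,-1],
    [[0,0,-0.02],0,-1],
    [[0,0,-0.015],0,-1],
    [[0,0,0],0,-1],
    [[0,0,0],0,-1],
  ],
)

```text
t: 9.68
eef_pos: [591.3, 8.6, 215.3]
tcp_rot: [3.142, -0.0, 1.898]
ft_force: [-0.2, -0.2, -3.7]
opening: 0.64
grip_force: 29.5
```

Emit:
move_arm(
  commands=[
    [[0,0,-0.015],0,-1],
    [[0,0,-0.015],0,-1],
    [[0,0,0],0,-1],
    [[0,0,0],0,-1],
  ],
)

```text
t: 10.02
eef_pos: [591.3, 8.6, 215.0]
tcp_rot: [3.141, 0.0, 1.898]
ft_force: [-2.9, 0.0, 5.8]
opening: 0.637
grip_force: 29.5
```

Emit:
move_arm(
  commands=[
    [[0,0,0],0,0.35],
    [[0,0,0],0,0.45],
    [[0,0,0],0,0.6],
    [[0,0,0],0,0.8],
    [[0,0,0],0,1],
    [[0,0,0],0,1],
    [[0,0,0],0,1],
    [[0,0,0],0,1],
  ],
)

```text
t: 10.68
eef_pos: [591.3, 8.6, 214.4]
tcp_rot: [3.142, -0.0, 1.898]
ft_force: [-0.4, 0.2, -0.6]
opening: 0.997
grip_force: 0.0
```

Emit:
move_arm(
  commands=[
    [[0,0,0.3],0,1],
    [[0,0,0.4],0,1],
    [[0,0,0.5],0,1],
    [[0,0,0.5],0,1],
    [[0,0,0.5],0,1],
    [[0,0,0.5],0,1],
    [[0,0,0.3],0,1],
    [[0,0,0],0,1],
    [[0,0,0],0,1],
  ],
)

```text
t: 11.43
eef_pos: [591.2, 8.6, 305.0]
tcp_rot: [3.14, 0.001, 1.898]
ft_force: [0.2, 0.3, -0.2]
opening: 0.999
grip_force: 0.0
```

Emit:
move_arm(
  commands=[
    [[0,0,0],-0.98,1],
    [[0,0,0],-0.98,1],
    [[0,0,0],-0.98,1],
    [[0,0,0],-0.98,1],
    [[0,0,0],-0.98,1],
    [[0,0,0],-0.98,1],
    [[0,0,0],-0.98,1],
    [[0,0,0],-0.98,1],
    [[0,0,0],-0.98,1],
    [[0,0,0],-0.98,1],
    [[0,0,0],-0.98,1],
    [[0,0,0],-0.98,1],
    [[0,0,0],-0.98,1],
    [[0,0,0],-0.98,1],
    [[0,0,0],-0.98,1],
    [[0,0,0],-0.98,1],
    [[0,0,0],-0.98,1],
    [[0,0,0],-0.98,1],
    [[0,0,0],-0.98,1],
    [[0,0,0],-0.98,1],
  ],
)

```text
t: 13.1
eef_pos: [591.1, 8.6, 303.3]
tcp_rot: [-3.141, 0.002, 0.326]
ft_force: [-0.4, 0.2, 0.7]
opening: 0.999
grip_force: 0.0
```

Run:
```python
from h import *
p=read_camera("top");q=read_camera("scene");s=env.state();print(s["t"],s["eef_pos"],s["tcp_rot"],s["ft_force"],s["opening"])
def crop(p,x,y,w,h,f): return cv2.resize(p["image"][y:y+h,x:x+w,::-1],None,fx=f,fy=f,interpolation=cv2.INTER_CUBIC)
cv2.imwrite("pics/z4.png",np.hstack([crop(p,270,100,110,120,3.6),crop(q,235,140,110,120,3.6)]))
u=np.array([np.cos(.327),np.sin(.327),0]);n=np.array([-u[1],u[0],0]);C=np.array([591.3,8.6,0])
X=[C+a*30*u+b*20*n+[0,0,66] for a,b in((1,1),(1,-1),(-1,-1),(-1,1))]
print(((proj(p,X)-[270,100])*3.6).round().tolist(),((proj(q,X)-[235,140])*3.6+[396,0]).round().tolist())
```

```text
13.2 [591.18182171   8.57463321 303.47998077] [-3.14103637e+00  1.45463096e-03  3.28414130e-01] [ 0.44235899  0.43670775 -0.32162332] 1.001630939963418
[[142.0, 174.0], [210.0, 153.0], [242.0, 255.0], [174.0, 276.0]] [[588.0, 317.0], [537.0, 296.0], [592.0, 248.0], [642.0, 267.0]]
```

View pics/z4.png

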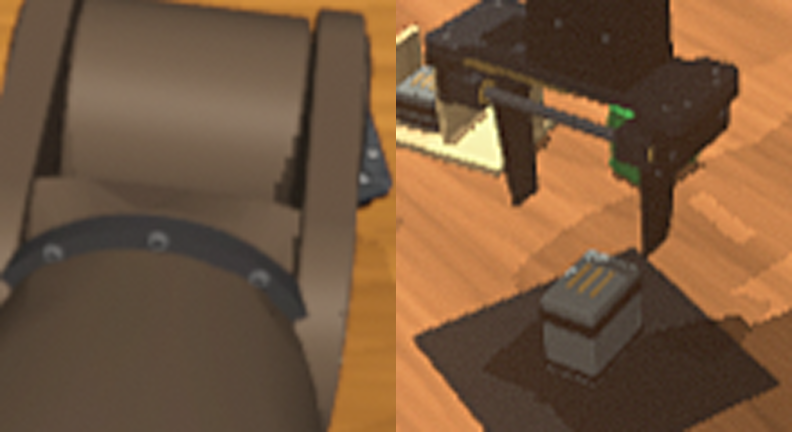

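The scene crop shows the pack upright on the mat, with top corners near (540,295), (590,315), (642,272) and (592,250), as predicted. Before the next grasp I'll refine the charger pose with a silhouette fit.

```bash
cat > sil.py <<'E'
from fit import *
from scipy.optimize import minimize
p=read_camera("top");q=read_camera("scene")
views=[(p,np.load("top0.npy"),(145,120,85,90)),(q,q["image"],(340,245,85,95))]
F=8
tg=[]
for c,im,(x,y,w,h) in views:
    hsv=cv2.cvtColor(cv2.resize(im[y:y+h,x:x+w],None,fx=F,fy=F,interpolation=cv2.INTER_CUBIC),cv2.COLOR_RGB2HSV).astype(int)
    rgb=cv2.resize(im[y:y+h,x:x+w],None,fx=F,fy=F,interpolation=cv2.INTER_CUBIC).astype(int)
    m=((rgb[...,0]-rgb[...,2])<35).astype(np.uint8)
    n,l,st,_=cv2.connectedComponentsWithStats(m); m=(l==1+st[1:,4].argmax()).astype(np.uint8); tg.append(m)
def box(v,x0,x1,hy,z0,z1):
    L=[(x0,hy),(x0,-hy),(x1,-hy),(x1,hy)]; return np.r_[place(v,L,z0),place(v,L,z1)]
def render(v,c,r):
    x,y,w,h=r; m=np.zeros((h*F,w*F),np.uint8); i,t,hw,hb=v[3:]
    for B in (box(v,-55,55,42,0,hb),box(v,i,i+t,hw,20,92),box(v,-i-t,-i,hw,20,92)):
        P=(proj(c,B)-[x,y]+.5)*F-.5
        cv2.fillConvexPoly(m,cv2.convexHull(P.round().astype(np.int32)),1)
    return m
def cost(v,sel=(0,1)): return sum((render(v,views[k][0],views[k][2])!=tg[k]).mean() for k in sel)
if __name__=="__main__":
    v0=np.array([570.9,290.1,.33,38,10,30,33]);st=np.array([4,4,.08,1,1.5,2,3])
    for sel in((0,1),(0,),(1,)):
        r=min((minimize(cost,v0,args=(sel,),method="Nelder-Mead",options=dict(initial_simplex=np.r_[[v0],v0+sg*np.diag(st)],maxiter=1500)) for sg in(1,-1)),key=lambda r:r.fun)
        print(sel,r.x.round(3),r.fun,cost(v0,sel))
        if len(sel)==2:
            o=[]
            for k in(0,1):
                c,im,(x,y,w,h)=views[k];I=cv2.resize(im[y:y+h,x:x+w,::-1],None,fx=F,fy=F).copy()
                for mm,col in((tg[k],(0,255,0)),(render(r.x,c,views[k][2]),(0,0,255))): cv2.drawContours(I,cv2.findContours(mm,0,1)[0],-1,col,1)
                o.append(cv2.resize(I,(400,430)))
            cv2.imwrite("pics/sil.png",np.hstack(o))
E
python3 sil.py
```

```text
(0, 1) [5.71411e+02 2.90567e+02 3.27000e-01 3.89470e+01 1.09350e+01 2.90950e+01
 2.75640e+01] 0.05988648090815273 0.07552255331957344
(0,) [5.71970e+02 2.93232e+02 3.27000e-01 3.81490e+01 1.05250e+01 3.25710e+01
 2.04530e+01] 0.03138071895424836 0.0476858660130719
(1,) [5.69053e+02 2.87920e+02 3.19000e-01 4.11210e+01 5.57100e+00 2.97570e+01
 2.35200e+01] 0.009851006191950465 0.02783668730650155
```

View pics/sil.png

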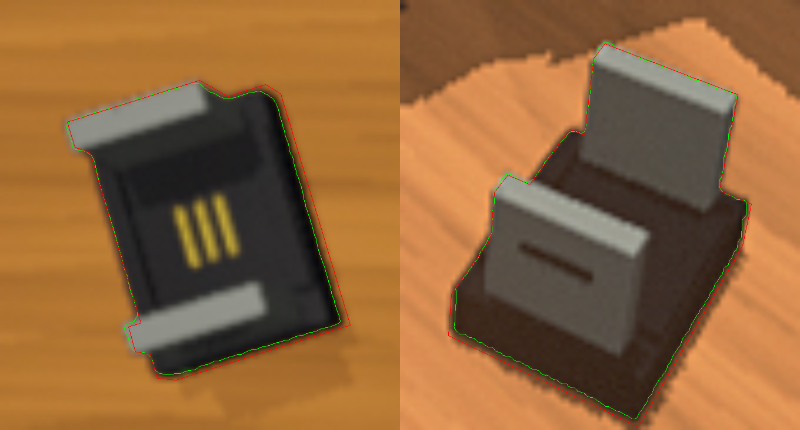

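The silhouettes match in both views, giving the charger at (571.4, 290.6) with yaw 0.326. Now grasping the broad sides.

Emit:
move_arm(
  commands=[
    [[0,0,-0.2],0,1],
    [[0,0,-0.4],0,1],
    [[0,0,-0.4],0,1],
    [[0,0,-0.4],0,1],
    [[0,0,-0.4],0,1],
    [[0,0,-0.4],0,1],
    [[0,0,-0.4],0,1],
    [[0,0,-0.3],0,1],
    [[0,0,-0.05],0,1],
    [[0,0,0],0,1],
    [[0,0,0],0,1],
  ],
)

```text
t: 14.22
eef_pos: [591.4, 8.6, 216.1]
tcp_rot: [3.141, -0.0, 0.33]
ft_force: [0.7, -0.8, 0.2]
opening: 1.002
grip_force: 0.0
```

Emit:
move_arm(
  commands=[
    [[0,0,0],0,0.4],
    [[0,0,0],0,0.2],
    [[0,0,0],0,0],
    [[0,0,0],0,-0.1],
    [[0,0,0],0,-0.2],
    [[0,0,0],0,-0.5],
    [[0,0,0],0,-1],
    [[0,0,0],0,-1],
    [[0,0,0],0,-1],
    [[0,0,0],0,-1],
  ],
)

```text
t: 15.05
eef_pos: [591.3, 8.5, 215.9]
tcp_rot: [3.141, -0.0, 0.33]
ft_force: [0.8, -0.9, -0.4]
opening: 0.422
grip_force: 29.5
```

Emit:
move_arm(
  commands=[
    [[0,0,0.15],0,-1],
    [[0,0,0.3],0,-1],
    [[0,0,0.4],0,-1],
    [[0,0,0.4],0,-1],
    [[0,0,0.4],0,-1],
    [[0,0,0.4],0,-1],
    [[0,0,0.4],0,-1],
    [[0,0,0.4],0,-1],
    [[0,0,0.4],0,-1],
    [[0,0,0.4],0,-1],
    [[0,0,0.3],0,-1],
    [[0,0,0.2],0,-1],
    [[0,0,0],0,-1],
    [[0,0,0],0,-1],
  ],
)

```text
t: 16.22
eef_pos: [591.2, 8.6, 340.6]
tcp_rot: [3.141, -0.0, 0.33]
ft_force: [-0.3, -0.5, -4.1]
opening: 0.428
grip_force: 29.5
```

Emit:
move_arm(
  commands=[
    [[-0.04,0.22,0],-0.04,-1],
    [[-0.04,0.56,0],0,-1],
    [[-0.04,0.56,0],0,-1],
    [[-0.04,0.56,0],0,-1],
    [[-0.04,0.56,0],0,-1],
    [[-0.04,0.56,0],0,-1],
    [[-0.04,0.56,0],0,-1],
    [[-0.04,0.56,0],0,-1],
    [[-0.04,0.56,0],0,-1],
    [[-0.04,0.56,0],0,-1],
    [[-0.04,0.56,0],0,-1],
    [[-0.04,0.56,0],0,-1],
    [[-0.04,0.56,0],0,-1],
    [[-0.04,0.56,0],0,-1],
    [[-0.04,0.56,0],0,-1],
    [[-0.04,0.56,0],0,-1],
    [[-0.02,0.56,0],0,-1],
    [[0,0.22,0],0,-1],
    [[0,0,0],0,-1],
    [[0,0,0],0,-1],
  ],
)

```text
t: 17.88
eef_pos: [571.3, 290.6, 339.8]
tcp_rot: [3.141, 0.001, 0.327]
ft_force: [-0.3, 0.0, -3.1]
opening: 0.427
grip_force: 29.5
```

```bash
cat > chk.py <<'E'
from h import *
import sys
n,dz=sys.argv[1],float(sys.argv[2])
p=read_camera("top");q=read_camera("scene");s=env.state();print(s["t"],s["eef_pos"],s["tcp_rot"],s["ft_force"],s["opening"])
o=[]
for c,(x,y) in((p,(130,110)),(q,(330,180))):
    I=cv2.resize(c["image"][y:y+130,x:x+110,::-1],None,fx=3.6,fy=3.6,interpolation=cv2.INTER_CUBIC)
    if dz>0:
        e=s["eef_pos"];a=s["tcp_rot"][2];u=np.array([np.cos(a),np.sin(a),0]);m=np.array([-u[1],u[0],0]);C=np.array([e[0],e[1],0])
        for z in(dz,dz+62):
            P=((proj(c,[C+i*30*u+j*20*m+[0,0,z] for i,j in((1,1),(1,-1),(-1,-1),(-1,1))])-[x,y]+.5)*3.6-.5).round().astype(np.int32)
            cv2.polylines(I,[P],True,(0,255,0),1)
    o.append(I)
cv2.imwrite("pics/"+n,np.hstack(o))
E
python3 chk.py c1.png 128.7
```

```text
17.9833 [571.54521776 289.85742761 340.13475953] [3.14128570e+00 6.84470153e-04 3.26029912e-01] [ 0.99675187 -0.20740214 -2.37216863] 0.4247142134967008
```

View pics/c1.png

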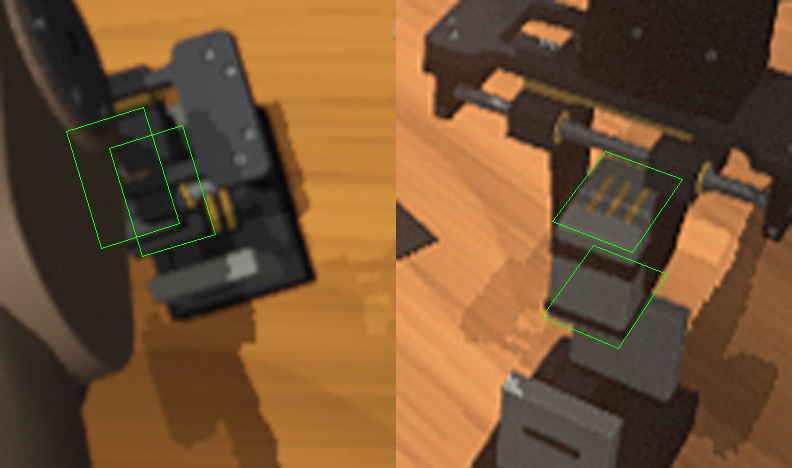

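The scene crop shows the pack held above the charger, stripes near (620,205), agreeing with the predicted outline to within a few mm. Lowering it between the cheeks.

Emit:
move_arm(
  commands=[
    [[0,0,-0.15],0,-1],
    [[0,0,-0.3],0,-1],
    [[0,0,-0.3],0,-1],
    [[0,0,-0.3],0,-1],
    [[0,0,0],0,-1],
  ],
)

```text
t: 18.4
eef_pos: [571.2, 290.2, 306.3]
tcp_rot: [3.141, 0.004, 0.326]
ft_force: [-0.5, -0.3, -4.7]
opening: 0.422
grip_force: 29.5
```

Emit:
move_arm(
  commands=[
    [[0,0,-0.15],0,-1],
    [[0,0,-0.15],0,-1],
    [[0,0,-0.2],0,-1],
    [[0,0,-0.2],0,-1],
    [[0,0,-0.2],0,-1],
    [[0,0,0],0,-1],
  ],
)

```text
t: 18.9
eef_pos: [571.3, 290.5, 280.5]
tcp_rot: [3.141, 0.002, 0.327]
ft_force: [-0.3, -0.6, -4.7]
opening: 0.425
grip_force: 29.5
```

Emit:
move_arm(
  commands=[
    [[0,0,-0.2],0,-1],
    [[0,0,-0.2],0,-1],
    [[0,0,-0.2],0,-1],
    [[0,0,-0.2],0,-1],
    [[0,0,-0.1],0,-1],
    [[0,0,-0.05],0,-1],
    [[0,0,0],0,-1],
    [[0,0,0],0,-1],
  ],
)

```text
t: 19.57
eef_pos: [571.6, 290.6, 253.5]
tcp_rot: [3.142, -0.0, 0.327]
ft_force: [-0.4, -0.1, -3.7]
opening: 0.422
grip_force: 29.5
```

Emit:
move_arm(
  commands=[
    [[0,0,-0.1],0,-1],
    [[0,0,-0.1],0,-1],
    [[0,0,-0.08],0,-1],
    [[0,0,-0.04],0,-1],
    [[0,0,-0.02],0,-1],
    [[0,0,0],0,-1],
    [[0,0,0],0,-1],
  ],
)

```text
t: 20.15
eef_pos: [571.5, 290.6, 243.2]
tcp_rot: [3.141, 0.0, 0.327]
ft_force: [-0.4, 0.2, -3.9]
opening: 0.426
grip_force: 29.5
```

```bash
python3 chk.py c2.png 0
```

```text
20.25 [571.50723198 290.60546187 243.31146382] [ 3.14150064e+00 -1.63800885e-04  3.26602511e-01] [-2.20548507e-03  3.50414534e-02 -2.95485953e+00] 0.42420957626100336
```

View pics/c2.png

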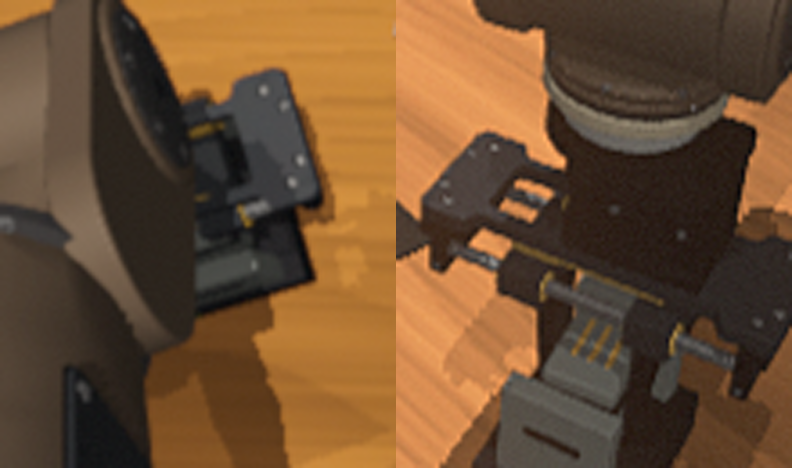

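The pack sits between the cheeks about 2 mm above the seat, front cheek at (560,420) and pack top at (595,345). Final probing to the seat.

Emit:
move_arm(
  commands=[
    [[0,0,-0.015],0,-1],
    [[0,0,-0.015],0,-1],
    [[0,0,-0.015],0,-1],
    [[0,0,0],0,-1],
    [[0,0,0],0,-1],
  ],
)

```text
t: 20.67
eef_pos: [571.5, 290.6, 242.0]
tcp_rot: [3.141, -0.0, 0.327]
ft_force: [-0.4, 0.3, -2.4]
opening: 0.423
grip_force: 29.5
```

Emit:
move_arm(
  commands=[
    [[0,0,-0.015],0,-1],
    [[0,0,-0.015],0,-1],
    [[0,0,0],0,-1],
    [[0,0,0],0,-1],
  ],
)

```text
t: 21.0
eef_pos: [571.5, 290.5, 241.9]
tcp_rot: [3.141, -0.001, 0.327]
ft_force: [-2.6, -2.8, 7.3]
opening: 0.427
grip_force: 29.5
```

Emit:
move_arm(
  commands=[
    [[0,0,0],0,-0.1],
    [[0,0,0],0,0],
    [[0,0,0],0,0.2],
    [[0,0,0],0,0.4],
    [[0,0,0],0,0.6],
    [[0,0,0],0,0.8],
    [[0,0,0],0,0.8],
    [[0,0,0],0,0.8],
  ],
)

```text
t: 21.67
eef_pos: [571.5, 290.6, 240.9]
tcp_rot: [3.142, 0.0, 0.327]
ft_force: [-0.1, 0.2, -0.3]
opening: 0.86
grip_force: 0.0
```

Emit:
move_arm(
  commands=[
    [[0,0,0.2],0,0.8],
    [[0,0,0.4],0,0.8],
    [[0,0,0.5],0,0.8],
    [[0,0,0.5],0,0.8],
    [[0,0,0.5],0,0.8],
    [[0,0,0.5],0,0.8],
    [[0,0,0.5],0,0.8],
    [[0,0,0.5],0,0.8],
    [[0,0,0.5],0,0.8],
    [[0,0,0.5],0,0.8],
    [[-0.3,-0.9,0.3],0,0.8],
    [[-0.3,-0.9,0],0,0.8],
    [[-0.3,-0.9,0],0,0.8],
    [[-0.3,-0.9,0],0,0.8],
    [[-0.3,-0.9,0],0,0.8],
    [[-0.3,-0.9,0],0,0.8],
    [[-0.3,-0.9,0],0,0.8],
    [[-0.3,-0.9,0],0,0.8],
    [[0,0,0],0,0.8],
    [[0,0,0],0,0.8],
  ],
)

```text
t: 23.33
eef_pos: [499.2, 73.7, 389.2]
tcp_rot: [3.141, -0.002, 0.324]
ft_force: [0.1, 1.3, 0.1]
opening: 0.898
grip_force: 0.0
```

```bash
sed -i 's/e=s\["eef_pos"\];a=s\["tcp_rot"\]\[2\]/e=[571.4,290.6];a=.327/' chk.py; python3 chk.py c3.png 30
```

```text
23.4333 [499.66493799  74.92884464 388.74450836] [ 3.14122439e+00 -1.32070532e-03  3.26397815e-01] [0.44437606 0.08711326 0.91927131] 0.8949665522159316
```

View pics/c3.png

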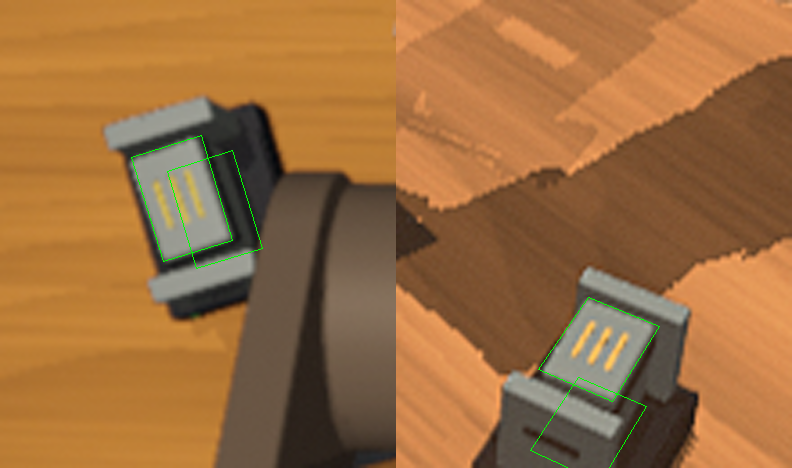

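The pack is level with the cheek tops, centred and square, with its top face matching the predicted outline in both views. Handing in.

```bash
python3 -c "
from cell import env
print(env.job_done())"
```

```text
the job is handed in; nothing more can be done
None
```

The tall pack is home on the charger seat, regripped by its broad sides on the mat, square between the cheeks and released; the small pack was left in the rack, and the job was handed in at about 23 s with no verdict returned.

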